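# Open the wash-solution canister

### The arm

A 6-joint arm with a two-finger parallel gripper is mounted at the origin on a cart in front of the work surface, level with it; the furniture and walls round the work are solid. World frame = base frame: x ahead of the robot, y to its left, z up, the work surface at z = 0. Lengths are in m, angles in rad, forces in N, time in s.
With the tool pointing down it reaches from about 0.4 to 0.925 m from the base axis. Payload 3.4 kg.
Tool frame: the origin (TCP) lies midway between the tips of the shut fingers; the grasp point (between the pads) lies 19 mm behind it; z points along the fingers, y is the line along which they close (so a half turn about z gives the same grasp; the last joint's range is limited). The gripper opens to 85 mm and grips with 20 to 120 N. Pads are 22 mm wide; open, the fingers measure 114 mm over their backs; the gripper's body (76 mm by 85 mm) begins 54 mm behind the grasp point. The pads swing forward as they close: fully open they stand 13 mm farther back than shut.
Start: joints at [1.159, 0.307, 1.506, -0, 1.328, -0.073], TCP at [0.191, 0.543, 0.231] pointing down, gripper open.
Joint ranges: [-3.12, 3.12], [-1.05, 2.28], [0.14, 2.33], [-1.42, 4.57], [0.1, 2.73], [-2.68, 2.68]. Speed limits (rad/s): [2.57, 2.57, 3.14, 3.14, 3.14, 3.14].

### API

Orientations are given as a rotation vector (axis times angle).
In Python, from plant import * gives the robot as it stands. The module is installed in compiled form; this text tells all that it offers.
- The arm moves only by the tool play_rows, never from a script. Its argument "targets" is a list of rows, each a list of 3 entries, a list of its own where there are three numbers: the opening, from -1 (shut) to 1 (fully open), then the shift along the tool's x, y, z in units of 0.1 m (1.0 is 0.1 m), then the turn about the tool's z in units of 45 degrees (1.0 is 45 degrees). In form: [[claw, [tx, ty, tz], twist], ...]. A call has 1 to 12 rows; each row shifts and turns the commanded pose from where the row before left it, along the tool's axes as they then stand; what a row does not reach is not made up. A row lasts 1/8 s, in which the tool goes at most 62.5 mm and 10.7 degrees, less where a joint would pass 70% of its speed; a pose out of reach is approached as far as the arm can. A call with a number of a shift or a turn outside -1 to 1 is refused whole. A call with a gripper value outside its range is refused whole. The fingers move at their own pace and stop on an object; "squeeze" is the grip in N (left out, the last holds). Time passes only in rows, so rows that do not move let the fingers close. It gives the time, the measured TCP pose, the force, the opening and the grip force at its end, in the units of the state.
- observe(): the state, without advancing time (a new reading comes with each control period).
- camera(name): name is "side" or "top" or "wrist"; returns a dict with "color" (420x560x3 uint8, red, green, blue), "K" (3x3 intrinsics, pixels), "R" (3x3) and "t" (3): a world point X has camera coordinates R X + t. Camera axes: x right, y down, z forward; pixel columns grow to the right and rows downward; lengths in m; the calibration is good to about 2 mm. A picture is of the moment at which its call begins. There is no depth.
- hand_in(): hands the job in; it is judged then, once.
Trained networks look in the newest picture that a camera, given by its name, has taken for a name from the list of things; names that differ only in an ending like _2 or _b are one class to them, and where a whole thing is asked for, a point or a joint stands for the part that bears it (a point fixed in the world has none). Each returns a list of dicts, best first, with "confidence" (0 to 1); they miss things now and then, are a little off and sometimes report something else, mostly with a low value. They report only what shows in the picture. A call takes as long as a camera call.
- search_frame(label, camera): "xyz" ([x, y, z] in m, in world coordinates, good to about 4 mm: the middle of the surface that is visible of it).
- masks_of(label, camera): "region" (420x560 bool, what is visible of it).
The state is a dict: "time": time; "joint_positions": joint angles; "qd": joint speeds; "effort": joint torques, N m; "eef_pos": TCP position; "orientation": TCP orientation; "ft_force": force on the tool from outside, world axes, zero at the start; "torque": the same for the moment, N m; "gripper_width": finger opening in m; "gripper_force": force on a finger pad.
Only numpy, scipy, OpenCV 4.12 (cv2) and the standard library are available. Lean on these libraries where they do the work, as an engineer would, in place of code of your own. Each camera call takes 0.05 s, during which the arm holds its last target. There are 200 camera calls.

### The job

The white wash-solution canister is to be refilled: fold its cap's locking tab fully up, then gently unscrew the cap anticlockwise by feel, without leaning on the canister, pulling hard while the thread still holds or wrenching past its stop. Lift the cap off and set it down softly, right way up, in the middle of the steel drip dish. Leave the tub and the two small bottles standing where they are.

Things in the scene. Friction and masses are not known exactly. Their poses are not given: they have to be found in the camera images.
- canister: White plastic canister, 170 (x) x 140 (y) x 105 mm tall, standing fast. Origin: centre of its underside; its front with a drain cock faces its -x, z up. The upright neck is at x = -25 mm, y = 0. A carrying handle runs along y at x = +55 mm behind the neck, top 134 mm high.
- neck_rim (a point): Centre of the neck's upper rim, on the neck axis, 133 mm above the worktop. The neck (41 mm diameter) carries a three-start thread; the cap's three inner lugs sit under it with 1 mm of play sideways, 1 to 3 mm upward. How far the cap must be turned to come free differs each time and cannot be seen.
- lock_bracket (a point): Middle of the lock bracket in front of the neck, 43 mm from the neck axis, 141 mm high: two white horns, each 4.5 mm wide, 11 mm apart, 20 mm over both (along the canister's y), tops 147 mm high. The tongue of the folded tab lies between them and keeps the cap from turning.
- cap: Black ribbed screw cap, 60 mm diameter, 24 mm high without its tab, about 70 g, on the neck. Origin: on its axis at the lower edge of its skirt (113 mm above the worktop when seated), z up; the folded tab points to its -x. The canister's shoulder is 4 mm below the skirt. More than 30 N between cap and canister is wrenching.
- cap_top (a point): Centre of the cap's top face, 24 mm above its origin. Turned anticlockwise (from above), the cap can be drawn up by 1 to 4 mm at most until its lugs come free, after 0.5 to 1.4 rad; 0.1 rad further is a firm stop. Between the two it lifts straight off, clear of the neck after 22 mm. It does not rise by itself.
- tab (a joint): Angle of the cap's grey folding tab: 0 = folded flat on the cap (locked), 1.57 = upright, stop at 1.6. A stiff hinge: it stays where it is left; about 2 N at the lip moves it. Upright, the tab can serve as the grip for turning and lifting the cap.
- tab_lip (a point): Point in the tab, 33 mm from its hinge line, mid-width, mid-thickness; turns with the tab. The tab is a plate 28 mm wide (along the cap's y), 8 mm thick, ending 38 mm from the hinge line; a tongue 8 mm wide runs on to 45 mm. Folded, its last 8 mm and the tongue overhang the rim; both edges of the lip are free to be pinched from above.
- tab_hinge (a point): Middle of the tab's hinge line, which is parallel to the cap's y and crosses the cap's axis 28.5 mm above the cap's origin (4.5 mm above its top face). The hinge ears stand 15 to 18.5 mm to either side, to 9 mm above the cap's top.
- drip_dish: Round shallow steel drip dish, 124 mm across, rim 14 mm high, flat floor about 95 mm across and 3 mm above the worktop; loose, 0.25 kg. Origin: centre of its underside. It stands to the left or right of the canister.
- tub: Bystander: clear round tub with press-on lid, 116 mm diameter, 102 mm tall, loose; on the other side of the canister from the dish. Origin: centre of its underside.
- dropper_bottle: Bystander: small dropper bottle with a pointed black top, 25 mm diameter, 99 mm tall, standing loose beyond the canister. Origin: centre of its underside.
- capped_bottle: Bystander: small bottle with a flat white cap, 26 mm diameter, 78 mm tall, standing loose beyond the canister. Origin: centre of its underside.

How it is judged:
On the way, in this order (a step that is already met when the one before it is completed fails the run):
1. the tab stands up (more than 1.3 rad) while the cap is still on the neck (value of joint tab above 1.3 rad and z of cap in the frame of canister below 0.119 m), for 0.2 s.
2. the cap is off the neck: lifted more than 25 mm above its seat (z of cap in the frame of canister above 0.138 m), for 0.1 s.
At the end, for the whole second after the job is handed in: The cap rests, released and still, right way up (within 0.1 rad) on the dish's floor, its axis within 30 mm of the dish's centre; the dish stands flat (horizontal distance between cap and drip_dish below 0.03 m and z of cap in the frame of drip_dish below 0.008 m and angle between each of cap, drip_dish's own z axis and vertical below 0.1 rad and linear speed of cap below 0.02 m/s and contact force between cap and drip_dish above 0.1 N); the robot touches nothing.
It fails at once if the cap is wrenched or yanked: more than 30 N between cap (with tab) and canister (contact force between cap and canister above 30 N).
It fails at once if the robot bears on the canister with more than 25 N (contact force between the arm and canister above 25 N).
It fails at once if the cap is dropped or banged into the dish: more than 80 N between cap and dish (contact force between cap and drip_dish above 80 N).
It fails at once if the tub is moved by more than 30 mm or tipped (distance of tub from where it was at the start of the episode above 0.03 m or angle between tub's own z axis and vertical above 0.3 rad).
It fails at once if a small bottle is moved by more than 30 mm or tipped (distance of any of dropper_bottle, capped_bottle from where it was at the start of the episode above 0.03 m or angle between any of dropper_bottle, capped_bottle's own z axis and vertical above 0.3 rad).
It also fails if it takes over 72 s, if anything falls off the work surface, if the arm or the gripper's body presses on something with over 40 N, if the wrist force passes 120 N, or if a joint passes its speed limit or range.

## Working session

There is one attempt and no reset: what is moved stays moved. The work goes in short steps, Python scripts to look and compute and a tool call to move; the robot and the scene stay as the last step left them, time stands still between calls to the robot, and variables do not carry over. Pictures are saved under pics/ and viewed, at most 10 in all, crops included, and the job is handed in when it is done.

Besides the shell and the picture viewer there is one more tool, called after "Emit:" as name(argument=value, ...) on one line, values as JSON. play_rows: Moves the arm, as the interface text tells. Shifts and turns lie within -1 to 1; 1 stands for 0.1 m of shift or 45 degrees of turn. Its arguments: {"type":"object","properties":{"targets":{"type":"array"},"squeeze":{"type":"number"}},"required":["targets"]}

```bash
mkdir -p pics
cat > h.py <<'E'
from plant import *
import numpy as np, cv2
from scipy.spatial.transform import Rotation as Ro
def tri(pts):
    # pts: list of (cam,u,v)
    A=[];b=[]
    for c,u,v in pts:
        P=np.array(c["K"])@np.c_[np.array(c["R"]),np.array(c["t"])]
        for k,w in((0,u),(1,v)):
            r=w*P[2]-P[k];A.append(r[:3]);b.append(-r[3])
    return np.linalg.lstsq(np.array(A),np.array(b),rcond=None)[0]
def proj(c,X):
    p=np.array(c["K"])@(np.array(c["R"])@X+np.array(c["t"]));return p[:2]/p[2]
def onz(c,u,v,z):
    d=np.array(c["R"]).T@np.linalg.inv(c["K"])@[u,v,1];o=-np.array(c["R"]).T@np.array(c["t"])
    return o+d*(z-o[2])/d[2]
def save(c,n):cv2.imwrite("pics/"+n,np.ascontiguousarray(c["color"][:,:,::-1]))
E
python3 - <<'E'
from h import *
np.set_printoptions(precision=4,suppress=True)
C={n:camera(n) for n in("side","top","wrist")}
im=[c["color"] for c in C.values()]
cv2.imwrite("pics/a.png",cv2.resize(np.vstack([np.hstack(im[:2]),np.hstack([im[2],im[2]*0])])[:,:,::-1],(800,600)))
for n in C:
    c=C[n];print(n,-np.array(c["R"]).T@c["t"])
    for l in "canister neck_rim lock_bracket cap cap_top tab_lip tab_hinge drip_dish tub dropper_bottle capped_bottle".split():
        r=search_frame(l,n)
        print(l,[(np.round(x["xyz"],3).tolist(),round(x["confidence"],2)) for x in r[:2]])
s=observe();print(s["eef_pos"],s["orientation"],s["time"],s["ft_force"],s["gripper_width"],Ro.from_rotvec(s["orientation"]).as_matrix())
E
```

```text
side [ 0.1286 -0.5261  0.7195]
canister [([0.504, -0.002, 0.088], 0.97), ([0.515, 0.016, 0.138], 0.56)]
neck_rim [([0.51, -0.002, 0.089], 0.7)]
lock_bracket [([0.509, -0.006, 0.09], 0.78)]
cap [([0.517, 0.018, 0.139], 0.97)]
cap_top [([0.518, 0.015, 0.134], 0.71)]
tab_lip [([0.508, 0.02, 0.145], 0.57)]
tab_hinge [([0.518, 0.017, 0.137], 0.6)]
drip_dish []
tub [([0.48, 0.21, 0.101], 0.58)]
dropper_bottle [([0.756, 0.154, 0.045], 0.58)]
capped_bottle [([0.732, 0.178, 0.049], 0.8)]
top [0.5522 0.0156 1.3168]
canister []
neck_rim [([0.555, 0.044, 0.105], 0.78), ([0.735, 0.182, 0.075], 0.18)]
lock_bracket []
cap [([0.522, 0.031, 0.135], 0.63)]
cap_top [([0.524, 0.028, 0.137], 0.79), ([0.507, 0.027, 0.148], 0.61)]
tab_lip [([0.512, 0.024, 0.146], 0.63)]
tab_hinge [([0.555, 0.042, 0.104], 0.71), ([0.526, 0.029, 0.136], 0.64)]
drip_dish [([0.524, -0.272, 0.006], 0.9)]
tub [([0.492, 0.243, 0.1], 0.56)]
dropper_bottle [([0.762, 0.163, 0.072], 0.47)]
capped_bottle [([0.556, 0.044, 0.106], 0.63), ([0.737, 0.184, 0.076], 0.53)]
wrist [0.1208 0.5682 0.3725]
canister []
neck_rim []
lock_bracket []
cap []
cap_top []
tab_lip []
tab_hinge []
drip_dish []
tub []
dropper_bottle []
capped_bottle []
[0.1906 0.5425 0.2313] [-0.5281 -3.0969  0.    ] 1.8 [-0.0365  0.6283  0.2413] 0.08536049743237947 [[-0.9435  0.3314 -0.    ]
 [ 0.3314  0.9435 -0.    ]
 [-0.     -0.     -1.    ]]
```

View pics/a.png

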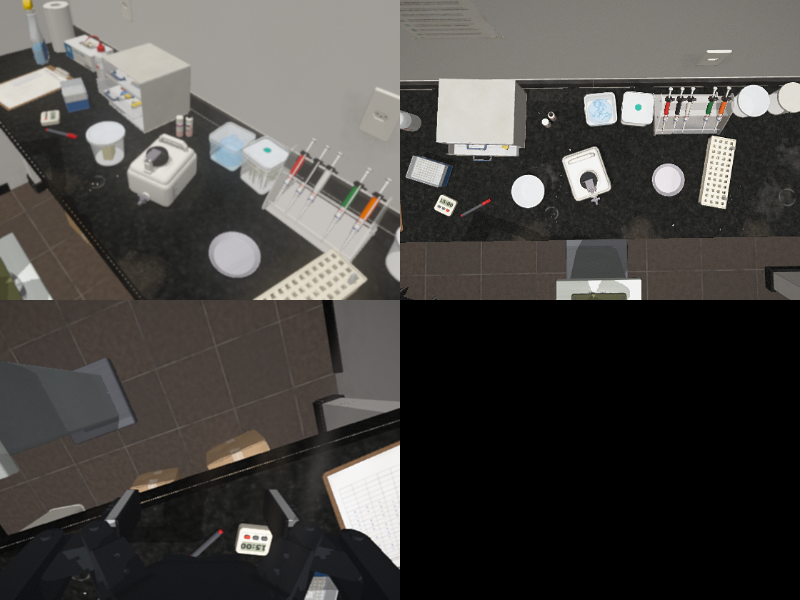

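The picture shows the canister in the centre, with its cap near (589,180) in the top view, the dish to the right of it at (668,180) and the tub to the left at (528,190). The two bottles are behind it. I'll move in closer for a wrist view.

Emit:
play_rows(targets=[[1,[-0.387,-0.323,-0.02],0],[1,[-0.387,-0.323,-0.02],0],[1,[-0.387,-0.323,-0.02],0],[1,[-0.387,-0.323,-0.02],0],[1,[-0.387,-0.323,-0.02],0],[1,[-0.387,-0.323,-0.02],0],[1,[-0.387,-0.323,-0.02],0],[1,[-0.387,-0.323,-0.02],0],[1,[-0.387,-0.323,-0.02],0],[1,[-0.387,-0.323,-0.02],0],[1,[-0.387,-0.323,-0.02],0],[1,[-0.387,-0.323,-0.02],0]], squeeze=30)

```text
time: 3.3
eef_pos: [0.501, 0.0213, 0.2556]
orientation: [0.528, 3.096, 0.0]
ft_force: [0.9, 0.2, 0.3]
gripper_width: 0.0852
gripper_force: 0.0
```

Emit:
play_rows(targets=[[1,[0,0,0],0.22],[1,[0,0,0],0.22],[1,[0,0,0],0.22],[1,[0,0,0],0.22],[1,[0,0,0],0.22],[1,[0,0,0],0.22],[1,[0,0,0],0.22],[1,[0,0,0],0.22],[1,[0,0,0],0.22],[1,[0,0,0],0.22],[1,[0,0,0],0.22],[1,[0,0,0],0.22]])

```text
time: 4.8
eef_pos: [0.5003, 0.0229, 0.2554]
orientation: [2.938, 1.113, 0.0]
ft_force: [-0.5, 0.7, 1.1]
gripper_width: 0.0854
gripper_force: 0.0
```

Emit:
play_rows(targets=[[1,[0,0,0],0.22],[1,[0,0,0],0.22],[1,[0,0,0],0.16],[1,[0,0,0],0]])

```text
time: 5.3
eef_pos: [0.5003, 0.0229, 0.2553]
orientation: [3.115, 0.408, 0.0]
ft_force: [-0.1, 0.6, 0.2]
gripper_width: 0.0851
gripper_force: 0.0
```

Run:
```python
from h import *
np.set_printoptions(precision=4,suppress=True)
s=observe();M=Ro.from_rotvec(s["orientation"]).as_matrix();print(s["eef_pos"],np.degrees(np.arctan2(M[1,0],M[0,0])),M[2],s["time"],s["joint_positions"])
c=camera("wrist");save(c,"b.png");print(-np.array(c["R"]).T@c["t"],c["K"],c["R"])
for l in "canister neck_rim lock_bracket cap cap_top tab_lip tab_hinge".split():
    r=search_frame(l,"wrist")
    print(l,[(np.round(x["xyz"],3).tolist(),proj(c,np.array(x["xyz"])),round(x["confidence"],2)) for x in r[:2]])
```

```text
[0.5003 0.0229 0.2553] 14.92405705901467 [ 0.0001  0.     -1.    ] 5.3 [-0.0386  0.1839  1.6168 -0.      1.3408  1.2717]
[0.5736 0.0434 0.3974] [[294.0168   0.     282.0989]
 [  0.     294.0168 213.4822]
 [  0.       0.       1.    ]] [[ 0.2586 -0.966  -0.0001]
 [-0.9233 -0.2473  0.2939]
 [-0.2839 -0.0759 -0.9558]]
canister [([0.574, 0.043, 0.106], array([283.1067, 122.6756]), 0.58)]
neck_rim []
lock_bracket [([0.572, 0.05, 0.105], array([274.819 , 122.2927]), 0.7), ([0.497, 0.238, 0.103], array([ 70.8729, 148.6704]), 0.21)]
cap [([0.526, 0.029, 0.141], array([284.0316, 182.3816]), 0.71)]
cap_top [([0.527, 0.028, 0.133], array([285.1337, 179.0262]), 0.72)]
tab_lip [([0.514, 0.022, 0.146], array([287.6569, 197.3947]), 0.57)]
tab_hinge [([0.524, 0.033, 0.138], array([279.4998, 182.2286]), 0.82)]
```

View pics/b.png

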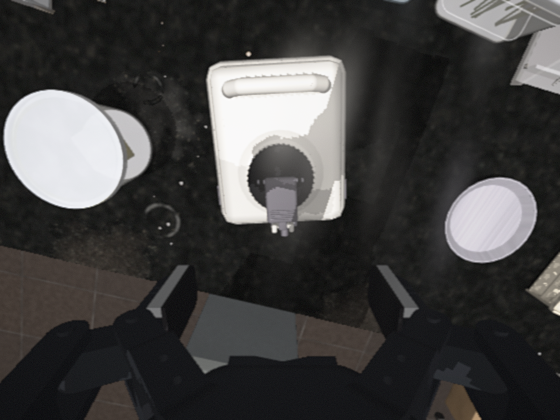

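The wrist view shows the cap centre near (280,178), the tab pointing down to about (284,225), and the horns beside it near (272,230) and (293,230). The handle runs from (222,88) to (330,84), so the canister yaw is about 17°. I'll fit a model to the masks.

```bash
cat > fit.py <<'E'
from h import *
from scipy.optimize import least_squares
np.set_printoptions(precision=4,suppress=True)
cs={n:camera(n) for n in("wrist","top","side")}
ms={}
for n,c in cs.items():
    for l in("cap","tab","tab_lip","canister","drip_dish"):
        r=masks_of(l,n)
        if r:
            m=r[0]["region"];ys,xs=np.nonzero(m);ms[n,l]=m
            print(n,l,round(r[0]["confidence"],2),m.sum(),xs.min(),xs.max(),ys.min(),ys.max(),xs.mean(),ys.mean())
c=cs["wrist"]
def model(p):
    x,y,th=p;R=Ro.from_euler("z",th).as_matrix();f=lambda P:np.array([proj(c,R@np.array(q)+[x,y,0]) for q in P])
    a=np.linspace(0,6.283,60)
    return [f([(.03*np.cos(t),.03*np.sin(t),.137) for t in a]),
      f([(0,-.014,.1455),(-.038,-.014,.1455),(-.038,.014,.1455),(0,.014,.1455)]),
      f([(-.043,-.010,.147),(-.043,-.0055,.147)]),f([(-.043,.0055,.147),(-.043,.010,.147)]),f([(.08,-.05,.134),(.08,.05,.134)])]
import sys
p=[float(sys.argv[1]),float(sys.argv[2]),np.radians(float(sys.argv[3]))]
x0,y0,w,h,k=215,70,140,175,4
if len(sys.argv)>4: x0,y0,w,h,k=map(int,sys.argv[4].split(","))
im=cv2.resize(np.ascontiguousarray(c["color"][y0:y0+h,x0:x0+w,::-1]),None,fx=k,fy=k,interpolation=cv2.INTER_CUBIC)
im2=im.copy()
for L in model(p):
    cv2.polylines(im2,[np.int32((L-[x0,y0]+.5)*k)],False,(0,255,0),1)
o=np.hstack([im,im2]);f=min(1,800/o.shape[1],600/o.shape[0])
cv2.imwrite("pics/"+sys.argv[5] if len(sys.argv)>5 else "pics/c.png",cv2.resize(o,None,fx=f,fy=f,interpolation=cv2.INTER_AREA))
E
python3 fit.py 0.526 0.029 17 235,140,95,100,4
```

```text
wrist cap 0.89 4012 247 314 143 229 280.5695413758724 181.70613160518445
wrist tab 0.91 1477 265 298 176 228 281.5971563981043 199.81787406905892
wrist tab_lip 0.65 1465 265 297 176 229 281.60273037542663 200.04163822525598
wrist canister 0.75 17723 206 345 55 235 278.9854990690064 129.30305253060993
wrist drip_dish 0.96 5874 446 536 178 261 491.0895471569629 219.51719441607082
top cap 0.68 173 253 275 240 249 263.95953757225436 245.29479768786126
top canister 0.85 1953 227 291 205 249 258.76292882744497 228.92831541218638
top drip_dish 0.6 1625 352 398 229 273 375.15138461538464 251.20492307692308
side cap 0.97 753 203 235 204 233 220.09030544488712 218.03851261620187
side tab 0.51 292 246 256 162 191 251.2876712328767 176.6164383561644
side tab_lip 0.5 240 205 224 209 225 214.39166666666668 217.0375
side canister 0.93 6073 178 275 188 288 227.95570558208465 241.7251770130084
side drip_dish 0.18 753 203 235 204 233 219.87118193891104 217.9468791500664
```

View pics/c.png

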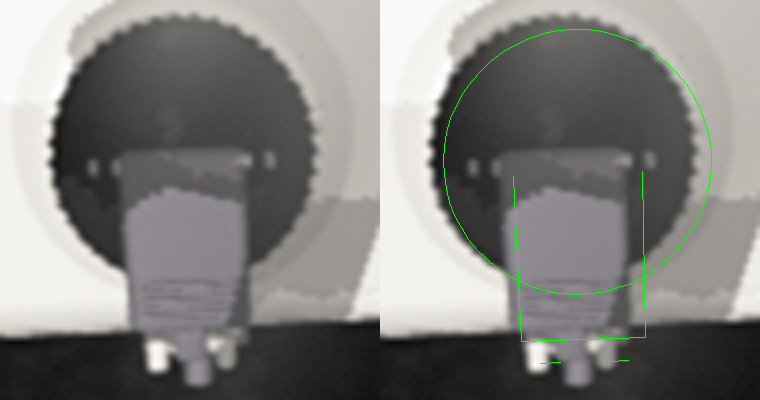

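Run:
```python
from h import *
np.set_printoptions(precision=4,suppress=True)
c=camera("wrist")
for n,u,v,z in(("ears",280.3,180.8,.1455),("capc",281,177.3,.137),("tip",284.4,236,.1415),("hornL",235+157/4,140+352/4,.147),("hornR",235+226/4,140+349/4,.147),("tabcornerL",235+133/4,140+330/4,.1455),("tabcornerR",235+248/4,140+330/4,.1455)):print(n,onz(c,u,v,z))
for n in("top","side"):
    c2=camera(n)
    for l in("cap_top","tab_hinge","tab_lip"):
        for r in search_frame(l,n)[:1]:
            q=proj(c2,np.array(r["xyz"]));print(n,l,q,r["confidence"])
ct=camera("top");cs=camera("side")
print(tri([(c,281,177.3),(cs,220.09,218.0)]))
X=onz(c,491.1,219.5,.008);print("dish",X,onz(ct,375.15,251.2,.008),proj(ct,X))
for z in(.003,.014):
  print(onz(c,491,219.5,z))
print("tub",onz(c,66,150,.102))
```

```text
ears [0.527  0.0325 0.1455]
capc [0.5287 0.0324 0.137 ]
tip [0.4769 0.0154 0.1415]
hornL [0.4841 0.0268 0.147 ]
hornR [0.4888 0.012  0.147 ]
tabcornerL [0.4873 0.0333 0.1455]
tabcornerR [0.494  0.0082 0.1455]
top cap_top [263.4926 245.1759] 0.69
top tab_hinge [261.6374 242.8918] 0.61
top tab_lip [257.937  228.6245] 0.65
side cap_top [220.8907 219.7234] 0.88
[0.527  0.0314 0.1243]
dish [ 0.5244 -0.2713  0.008 ] [ 0.5208 -0.2695  0.008 ] [375.758  249.8311]
[ 0.5238 -0.2752  0.003 ]
[ 0.5251 -0.2663  0.014 ]
tub [0.4943 0.2426 0.102 ]
```

Emit:
play_rows(targets=[[0.1,[0,0,0],-0.05],[0.1,[-0.09,-0.01,0.2],0],[0.1,[0,0,0.3],0],[0.1,[0,0,0.3],0],[0.1,[0,0,0.05],0],[0.1,[0,0,0],0]], squeeze=20)

```text
time: 7.9
eef_pos: [0.4917, 0.0212, 0.1706]
orientation: [-3.107, -0.467, -0.0]
ft_force: [0.8, -0.3, -0.2]
gripper_width: 0.0469
gripper_force: 0.0
```

```bash
python3 - <<'E'
from h import *
np.set_printoptions(precision=4,suppress=True)
s=observe();M=Ro.from_rotvec(s["orientation"]).as_matrix();print(s["eef_pos"],np.degrees(np.arctan2(M[1,0],M[0,0])),s["gripper_width"],s["ft_force"])
E
python3 fit.py 0.5275 0.0322 17.2 160,100,260,260,3 d.png
```

```text
[0.4917 0.0212 0.1706] 17.093834248603137 0.04693265154394547 [ 0.8156 -0.2972 -0.2426]
wrist cap 0.91 8502 234 331 138 264 282.4095506939544 193.69854151964245
wrist tab 0.9 3039 260 306 187 262 282.5952615992103 220.58308654162553
wrist tab_lip 0.67 3137 260 306 186 263 282.72043353522474 220.5795345871852
wrist canister 0.92 32301 184 377 18 266 281.9962539859447 112.78118324510078
wrist drip_dish 0.87 6325 484 559 194 296 526.2230830039525 248.26308300395257
top cap 0.72 93 208 218 157 168 212.8494623655914 162.51612903225808
top tab 0.33 233 252 275 241 253 263.3862660944206 247.58798283261802
top canister 0.76 2167 227 293 205 254 259.2459621596677 230.23765574526996
top drip_dish 0.98 1601 353 397 228 273 375.1742660836977 250.73016864459711
side tab 0.77 200 204 224 210 225 212.73 218.4
side tab_lip 0.78 218 203 225 209 226 212.74770642201835 218.45871559633028
side canister 0.71 5595 178 275 192 287 227.923145665773 243.95245755138515
side drip_dish 0.8 3495 293 363 325 387 328.30100143061514 356.06380543633765
```

View pics/d.png

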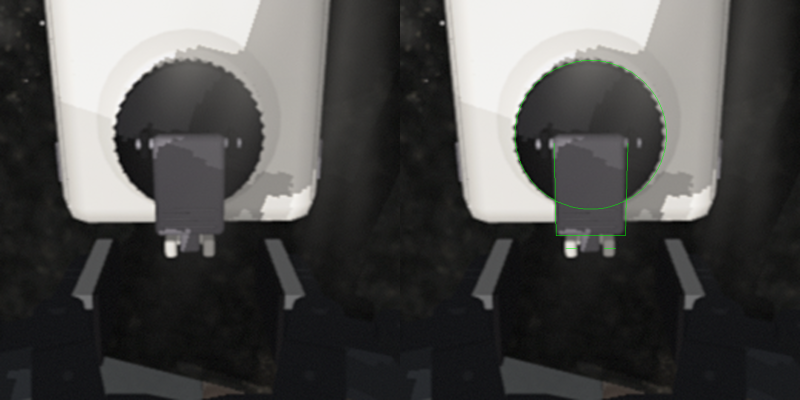

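The model overlay fits the cap, tab and horns, with the tab at (155–224, 135–235) in the left half. The fingers straddle it centrally. Next I'll descend and pinch.

Emit:
play_rows(targets=[[0.1,[0,0,0.2],0],[0.1,[0,0,0.17],0],[0.1,[0,0,0],0],[-0.1,[0,0,0],0],[-0.2,[0,0,0],0],[-0.26,[0,0,0],0],[-0.32,[0,0,0],0],[-0.36,[0,0,0],0],[-0.36,[0,0,0],0]], squeeze=20)

```text
time: 9.93
eef_pos: [0.4915, 0.021, 0.1337]
orientation: [3.106, 0.467, 0.001]
ft_force: [-1.3, -1.3, 5.0]
gripper_width: 0.0274
gripper_force: 12.7
```

Emit:
play_rows(targets=[[-1,[0,0,0],0],[-1,[0,0,0],0],[-1,[0.005,0,-0.057],0],[-1,[0,0,0],0]], squeeze=25)

```text
time: 10.42
eef_pos: [0.4914, 0.0214, 0.1385]
orientation: [-3.106, -0.467, 0.002]
ft_force: [1.0, -0.4, -3.0]
gripper_width: 0.027
gripper_force: 25.5
```

Emit:
play_rows(targets=[[-1,[0.015,0,-0.056],0],[-1,[0,0,0],0]])

```text
time: 10.68
eef_pos: [0.4925, 0.0218, 0.1442]
orientation: [-3.106, -0.467, 0.003]
ft_force: [-0.6, -1.2, -6.9]
gripper_width: 0.0264
gripper_force: 25.3
```

Emit:
play_rows(targets=[[-1,[0.024,0,-0.052],0],[-1,[0.033,0,-0.047],0],[-1,[0,0,0],0]])

```text
time: 11.05
eef_pos: [0.4985, 0.0236, 0.1549]
orientation: [-3.106, -0.467, 0.001]
ft_force: [-2.1, 0.2, -4.9]
gripper_width: 0.0263
gripper_force: 25.3
```

Run:
```python
from h import *
c=camera("wrist");s=camera("side")
a=cv2.resize(c["color"][120:320,160:410],(500,400));b=cv2.resize(s["color"][170:250,170:270],(400,400)[:2] and (300,240))
b=cv2.copyMakeBorder(b,0,160,0,0,cv2.BORDER_CONSTANT)
cv2.imwrite("pics/e.png",np.hstack([a,b])[:,:,::-1])
```

```text
(no output)
```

View pics/e.png

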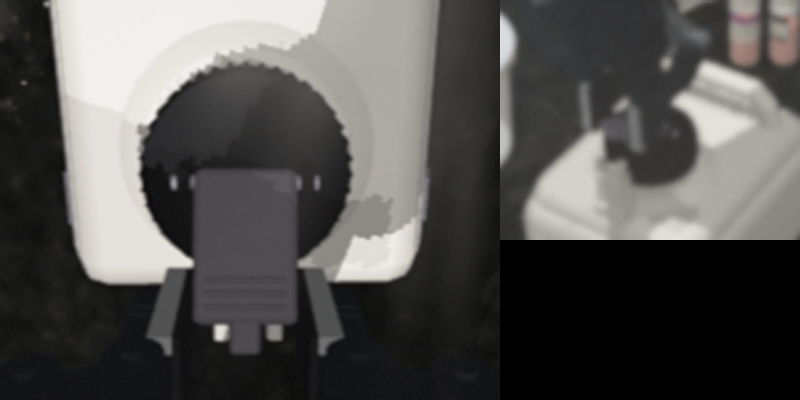

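The tab is held between the pads (195–297 wide in this crop) and is rising, with the tongue now clear of the horns. I'll continue the arc.

Emit:
play_rows(targets=[[-1,[0.041,0,-0.041],0],[-1,[0.047,0,-0.033],0],[-1,[0,0,0],0]])

```text
time: 11.52
eef_pos: [0.5071, 0.0262, 0.1626]
orientation: [-3.107, -0.467, 0.001]
ft_force: [-5.1, -0.3, -0.6]
gripper_width: 0.0267
gripper_force: 24.7
```

Emit:
play_rows(targets=[[-1,[0.052,0,-0.024],0],[-1,[0.056,0,-0.015],0],[-1,[0.046,0,-0.005],0],[-1,[0,0,0],0]])

```text
time: 12.02
eef_pos: [0.5222, 0.0308, 0.1679]
orientation: [3.107, 0.468, 0.001]
ft_force: [-6.2, -0.7, 3.1]
gripper_width: 0.026
gripper_force: 24.3
```

Run:
```python
from h import *
np.set_printoptions(precision=4,suppress=True)
o=observe();print(o["eef_pos"],o["ft_force"],o["torque"],o["gripper_width"],o["joint_positions"])
c=camera("wrist");s=camera("side")
a=cv2.resize(c["color"][120:320,160:410],(500,400));b=cv2.resize(s["color"][170:250,170:270],(300,240))
b=cv2.copyMakeBorder(b,0,160,0,0,cv2.BORDER_CONSTANT)
cv2.imwrite("pics/f.png",np.hstack([a,b])[:,:,::-1])
```

```text
[0.5222 0.0308 0.1679] [-6.2376 -0.7406  3.0956] [-0.0775  1.1395  0.11  ] 0.02595961565876896 [-0.0219  0.2937  1.7041  0.0001  1.1431  1.25  ]
```

View pics/f.png

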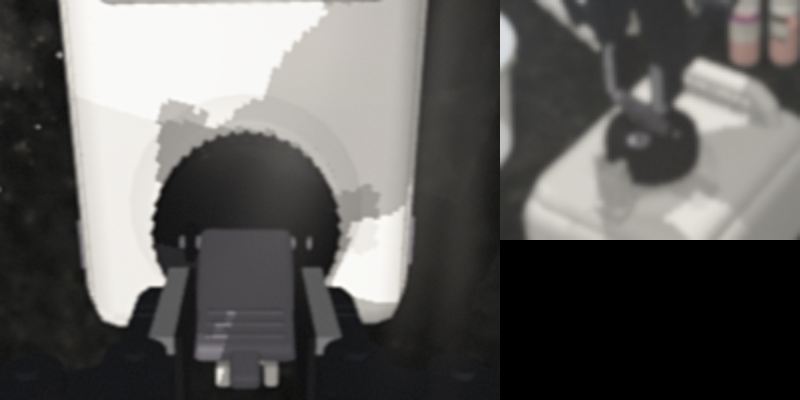

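Run:
```python
from h import *
c=camera("wrist")
d=np.array([np.cos(np.radians(17.2)),np.sin(np.radians(17.2)),0]);ax=np.array([.5275,.0322,.1415])
for a in range(50,100,8):
    r=np.radians(a);e=-np.cos(r)*d+[0,0,np.sin(r)];n=np.sin(r)*d+np.array([0,0,np.cos(r)])
    print(a,[np.round(proj(c,ax+e*l+n*k),1).tolist() for l,k in((0,.004),(.038,.004),(.045,.004),(.045,-.004))])
```

```text
50 [[283.8, 239.7], [284.0, 302.5], [284.0, 315.9], [284.0, 319.6]]
58 [[283.8, 238.9], [284.0, 297.8], [284.1, 310.8], [284.0, 317.0]]
66 [[283.8, 238.2], [284.1, 291.6], [284.2, 303.8], [284.1, 312.4]]
74 [[283.8, 237.6], [284.1, 284.0], [284.2, 294.8], [284.1, 305.9]]
82 [[283.7, 237.1], [284.1, 275.1], [284.2, 284.2], [284.2, 297.4]]
90 [[283.7, 236.7], [284.2, 265.2], [284.3, 272.1], [284.2, 287.2]]
98 [[283.7, 236.4], [284.2, 254.6], [284.3, 259.1], [284.2, 275.5]]
```

The image geometry puts the tab at only about 56°: the pads slipped. I'll back off, shut the fingers and push the tab upright from the front.

Emit:
play_rows(targets=[[0.1,[0,0,0],0],[0.1,[0,0,0],0],[0.1,[-0.2,0,0],0],[0.1,[-0.22,0,0],0],[-1,[0,0,0.06],0],[-1,[0,0,0],0],[-1,[0,0,0],0],[-1,[0,0,0],0]], squeeze=20)

```text
time: 13.18
eef_pos: [0.4826, 0.0184, 0.1603]
orientation: [3.107, 0.467, 0.001]
ft_force: [0.6, 0.2, 0.2]
gripper_width: -0.0002
gripper_force: 0.0
```

```bash
cat > st.py <<'E'
from h import *
np.set_printoptions(precision=4,suppress=True)
o=observe();M=Ro.from_rotvec(o["orientation"]).as_matrix();e=np.array(o["eef_pos"])
d=np.array([.9553,.2957]);q=e[:2]-[.5275,.0322]
print(o["time"],e,"yaw",np.degrees(np.arctan2(M[1,0],M[0,0])),"x'",q@d,"y'",q@[-d[1],d[0]],"w",o["gripper_width"],o["gripper_force"],"F",o["ft_force"],"T",o["torque"],"q",o["joint_positions"])
E
python3 st.py
```

```text
13.175 [0.4826 0.0184 0.1603] yaw 17.110282435571033 x' -0.046948523202307524 y' 6.249721134882693e-05 w -0.00015089276617995148 0.0 F [0.6001 0.2351 0.234 ] T [-0.0337  0.0032  0.0378] q [-0.0495  0.2499  1.7942  0.0001  1.0968  1.2227]
```

Emit:
play_rows(targets=[[-1,[0.06,0,0],0],[-1,[0.06,0,0],0],[-1,[0.05,0,0],0],[-1,[0.05,0,0],0]])

```text
time: 13.68
eef_pos: [0.5028, 0.0248, 0.1602]
orientation: [3.107, 0.467, -0.001]
ft_force: [-2.2, -0.2, 1.4]
gripper_width: -0.0001
gripper_force: 1.2
```

Emit:
play_rows(targets=[[-1,[0.04,0,0],0],[-1,[0.03,0,0],0],[-1,[0.02,0,0],0],[-1,[0,0,0],0]])

```text
time: 14.18
eef_pos: [0.5117, 0.0274, 0.1603]
orientation: [-3.107, -0.467, -0.001]
ft_force: [-0.6, 0.2, 0.3]
gripper_width: -0.0001
gripper_force: 0.6
```

```bash
python3 st.py
python3 - <<'E'
from h import *
c=camera("wrist")
d=np.array([np.cos(np.radians(17.2)),np.sin(np.radians(17.2)),0]);ax=np.array([.5275,.0322,.1415])
for a in range(66,100,8):
    r=np.radians(a);e=-np.cos(r)*d+[0,0,np.sin(r)];n=np.sin(r)*d+np.array([0,0,np.cos(r)])
    print(a,[np.round(proj(c,ax+e*l+n*k),1).tolist() for l,k in((0,.004),(.038,.004),(.045,.004),(.045,-.004))])
cv2.imwrite("pics/g.png",cv2.resize(c["color"][180:330,190:390],(800,600),interpolation=cv2.INTER_CUBIC)[:,:,::-1])
E
```

```text
14.175 [0.5117 0.0274 0.1603] yaw 17.099341097456936 x' -0.01654537889499128 y' 0.00012961067146057017 w -7.143420108916658e-05 0.5673570977523923 F [-0.6033  0.183   0.317 ] T [-0.0491  0.0684 -0.0178] q [-0.029   0.2882  1.7357  0.0001  1.1173  1.2434]
66 [[283.7, 225.2], [284.0, 280.0], [284.1, 292.7], [284.0, 302.3]]
74 [[283.7, 224.6], [284.0, 271.6], [284.1, 282.7], [284.1, 295.0]]
82 [[283.7, 224.1], [284.1, 261.8], [284.1, 270.9], [284.1, 285.6]]
90 [[283.7, 223.7], [284.1, 251.0], [284.2, 257.7], [284.1, 274.3]]
98 [[283.7, 223.4], [284.1, 239.5], [284.2, 243.5], [284.2, 261.4]]
```

View pics/g.png

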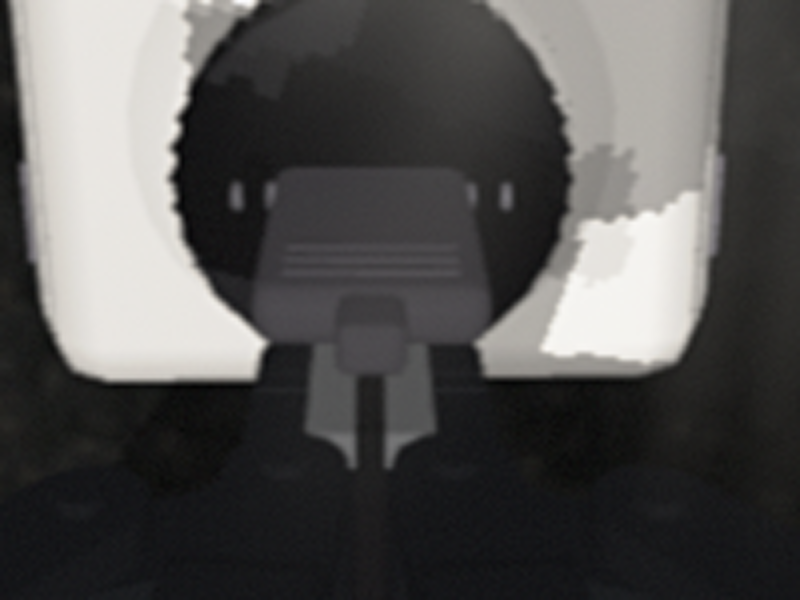

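The tab is upright: its plate end is at row 251 and the tongue end at row 274, matching the model at 90°. I'll back off, lift, and move over the tab to grip it.

Emit:
play_rows(targets=[[-1,[-0.04,0,0],0],[-1,[0,0,-0.3],0],[0.1,[0,0,-0.25],0],[0.1,[0.205,0,0],0],[0.1,[0,0,0],0],[0.1,[0,0,0],0]])

```text
time: 14.98
eef_pos: [0.5261, 0.0321, 0.2147]
orientation: [-3.106, -0.467, 0.003]
ft_force: [-0.2, 0.6, -0.6]
gripper_width: 0.0472
gripper_force: 0.0
```

Emit:
play_rows(targets=[[0.05,[0,0,0.25],0],[0.0,[0,0,0.25],0],[0.0,[0,0,0.14],0],[-0.15,[0,0,0],0],[-0.22,[0,0,0],0],[-0.28,[0,0,0],0],[-0.34,[0,0,0],0],[-0.4,[0,0,0],0],[-1,[0,0,0],0],[-1,[0,0,0],0]], squeeze=30)

```text
time: 16.23
eef_pos: [0.5276, 0.0322, 0.152]
orientation: [3.106, 0.467, 0.002]
ft_force: [0.0, -0.2, 5.3]
gripper_width: 0.0272
gripper_force: 31.1
```

```bash
python3 st.py
```

```text
16.225 [0.5276 0.0322 0.152 ] yaw 17.09666308841344 x' 8.7610530566853e-05 y' -4.714654478991514e-05 w 0.027160627014342905 31.057360768318176 F [ 0.044  -0.2439  5.2927] T [-0.0276  0.0751 -0.0212] q [-0.019   0.3177  1.7143 -0.0001  1.1084  1.2535]
```

Emit:
play_rows(targets=[[-1,[0,0,-0.015],0],[-1,[0,0,0],0],[-1,[0,0,-0.01],-0.08],[-1,[0,0,0],-0.08],[-1,[0,0,0],-0.08],[-1,[0,0,0],0]], squeeze=40)

```text
time: 16.98
eef_pos: [0.5263, 0.0324, 0.1531]
orientation: [-3.049, -0.756, 0.003]
ft_force: [-1.7, -0.5, -2.2]
gripper_width: 0.0271
gripper_force: 39.7
```

```bash
python3 st.py
```

```text
16.975 [0.5263 0.0324 0.1531] yaw 27.857716688761787 x' -0.0010937948571040437 y' 0.0005131296770276218 w 0.02705296158296161 39.69819366931915 F [-1.739  -0.5024 -2.2098] T [ 0.1035  0.058  -0.0251] q [-0.0188  0.3163  1.7129  0.0002  1.1144  1.0657]
```

Emit:
play_rows(targets=[[-1,[0,0,0],-0.09],[-1,[0,0,0],-0.09],[-1,[0,0,0],-0.09],[-1,[0,0,-0.02],0],[-1,[0,0,0],0]])

```text
time: 17.6
eef_pos: [0.5262, 0.032, 0.1544]
orientation: [-2.952, -1.073, 0.004]
ft_force: [1.6, -1.0, -12.9]
gripper_width: 0.027
gripper_force: 41.2
```

```bash
python3 st.py
```

```text
17.6 [0.5262 0.032  0.1544] yaw 39.95818016810613 x' -0.001270715841853465 y' 0.00022914284648283152 w 0.02702878251136853 41.17888569831848 F [  1.5973  -0.9766 -12.9404] T [-0.1339 -0.4108  0.0447] q [-0.0191  0.3151  1.7112 -0.0003  1.1179  0.8544]
```

Emit:
play_rows(targets=[[-1,[0,0,0.006],0],[-1,[0,0,0],-0.09],[-1,[0,0,0],0]], squeeze=30)

```text
time: 17.98
eef_pos: [0.526, 0.0325, 0.1545]
orientation: [-2.911, -1.177, 0.003]
ft_force: [-0.7, 0.5, -11.7]
gripper_width: 0.0272
gripper_force: 41.2
```

Emit:
play_rows(targets=[[-1,[0,0,0.006],-0.09],[-1,[0,0,0],0]])

```text
time: 18.23
eef_pos: [0.5264, 0.0325, 0.1545]
orientation: [-2.869, -1.278, 0.002]
ft_force: [-1.8, 0.9, -8.9]
gripper_width: 0.0272
gripper_force: 41.6
```

Emit:
play_rows(targets=[[-1,[0,0,0.004],-0.09],[-1,[0,0,0],0]])

```text
time: 18.48
eef_pos: [0.5267, 0.0324, 0.1545]
orientation: [-2.822, -1.378, 0.001]
ft_force: [-2.1, 1.1, -6.5]
gripper_width: 0.0271
gripper_force: 41.9
```

```bash
python3 st.py
```

```text
18.475 [0.5267 0.0324 0.1545] yaw 52.060611634073446 x' -0.0006915259579254693 y' 0.0004122419455862192 w 0.02713712781222805 41.904029846191406 F [-2.1364  1.0974 -6.4615] T [ 0.2384  0.4068 -0.0669] q [-0.0188  0.3147  1.7115  0.0003  1.116   0.6432]
```

Emit:
play_rows(targets=[[-1,[0,0,0],-0.09],[-1,[0,0,0],0]])

```text
time: 18.73
eef_pos: [0.5271, 0.0322, 0.1546]
orientation: [2.772, 1.477, 0.0]
ft_force: [-2.1, 1.3, -5.6]
gripper_width: 0.0273
gripper_force: 42.0
```

Emit:
play_rows(targets=[[-1,[0,0,0],-0.09],[-1,[0,0,0],0]])

```text
time: 18.98
eef_pos: [0.5274, 0.0322, 0.1546]
orientation: [2.718, 1.574, 0.001]
ft_force: [-1.3, 1.0, -3.6]
gripper_width: 0.0273
gripper_force: 42.1
```

Emit:
play_rows(targets=[[-1,[0,0,-0.008],0],[-1,[0,0,0],0]])

```text
time: 19.23
eef_pos: [0.5273, 0.0322, 0.1548]
orientation: [2.717, 1.576, 0.0]
ft_force: [-0.9, 0.7, -8.6]
gripper_width: 0.027
gripper_force: 41.6
```

Still held. I'll continue turning.

Emit:
play_rows(targets=[[-1,[0,0,0],-0.09],[-1,[0,0,0],0]])

```text
time: 19.48
eef_pos: [0.5273, 0.0323, 0.1549]
orientation: [2.66, 1.671, 0.0]
ft_force: [0.3, 1.6, -8.0]
gripper_width: 0.0272
gripper_force: 41.7
```

Emit:
play_rows(targets=[[-1,[0,0,0],-0.09],[-1,[0,0,0],0]])

```text
time: 19.73
eef_pos: [0.5272, 0.0323, 0.155]
orientation: [-2.6, -1.763, -0.0]
ft_force: [-0.3, 0.4, -7.1]
gripper_width: 0.0274
gripper_force: 41.8
```

```bash
python3 st.py
```

```text
19.725 [0.5272 0.0323 0.155 ] yaw 68.27994075843627 x' -0.00023515035837418468 y' 0.00015250759101870755 w 0.02742799408992957 41.8056321144104 F [-0.2895  0.3849 -7.1359] T [0.1769 0.1146 0.0178] q [-0.0189  0.3144  1.7102  0.0001  1.1169  0.3601]
```

Emit:
play_rows(targets=[[-1,[0,0,0],-0.09],[-1,[0,0,0],0]])

```text
time: 19.98
eef_pos: [0.5272, 0.0323, 0.1551]
orientation: [-2.537, -1.853, -0.0]
ft_force: [-1.2, 1.7, -7.0]
gripper_width: 0.027
gripper_force: 41.9
```

Emit:
play_rows(targets=[[-1,[0,0,0],-0.09],[-1,[0,0,0],0]])

```text
time: 20.23
eef_pos: [0.5271, 0.0324, 0.1552]
orientation: [-2.47, -1.941, -0.001]
ft_force: [-1.6, 2.4, -5.0]
gripper_width: 0.0272
gripper_force: 42.0
```

Emit:
play_rows(targets=[[-1,[0,0,-0.003],-0.09],[-1,[0,0,0],0]])

```text
time: 20.48
eef_pos: [0.5271, 0.0325, 0.1553]
orientation: [-2.4, -2.027, -0.0]
ft_force: [-0.9, 3.4, -6.5]
gripper_width: 0.0273
gripper_force: 41.9
```

Emit:
play_rows(targets=[[-1,[0,0,0],-0.09],[-1,[0,0,0],0]])

```text
time: 20.72
eef_pos: [0.5271, 0.0323, 0.1554]
orientation: [-2.327, -2.111, 0.0]
ft_force: [-1.0, 2.3, -4.1]
gripper_width: 0.0271
gripper_force: 42.0
```

```bash
python3 st.py
```

```text
20.725 [0.5271 0.0323 0.1554] yaw 84.43738519918308 x' -0.00039374621860526285 y' 0.00020361552698363108 w 0.02705742508146223 42.04429864883423 F [-1.0284  2.2626 -4.1104] T [0.4412 0.2275 0.0096] q [-0.0189  0.3139  1.7099  0.0001  1.1179  0.0782]
```

Emit:
play_rows(targets=[[-1,[0,0,-0.004],-0.07],[-1,[0,0,0],0]])

```text
time: 20.98
eef_pos: [0.527, 0.0323, 0.1556]
orientation: [-2.267, -2.174, 0.0]
ft_force: [-1.6, 2.8, -5.8]
gripper_width: 0.027
gripper_force: 41.9
```

Emit:
play_rows(targets=[[-1,[0,0,0],-0.08],[-1,[0,0,0],0]])

```text
time: 21.22
eef_pos: [0.527, 0.0324, 0.1557]
orientation: [-2.198, -2.244, 0.0]
ft_force: [-2.2, 2.5, -6.0]
gripper_width: 0.027
gripper_force: 42.0
```

Emit:
play_rows(targets=[[-1,[0,0,0],-0.08],[-1,[0,0,0],0]])

```text
time: 21.48
eef_pos: [0.5268, 0.0319, 0.156]
orientation: [2.126, 2.313, -0.001]
ft_force: [-2.9, 1.9, -1.8]
gripper_width: 0.0268
gripper_force: 42.4
```

```bash
python3 st.py
```

```text
21.475 [0.5268 0.0319 0.156 ] yaw 94.8051595503315 x' -0.0007896177815285756 y' -0.00010994045473024575 w 0.02680667355856291 42.35931694507599 F [-2.9078  1.9123 -1.8303] T [ 0.2883  0.5532 -0.0362] q [-0.0191  0.3131  1.7094 -0.0008  1.1197 -0.1027]
```

Force has dropped to -1.8 N, so the lugs are probably free. I'll test with a gentle raise.

Emit:
play_rows(targets=[[-1,[0,0,-0.008],0],[-1,[0,0,0],0]])

```text
time: 21.72
eef_pos: [0.5268, 0.0319, 0.1566]
orientation: [-2.125, -2.314, 0.001]
ft_force: [-3.3, 0.2, -2.4]
gripper_width: 0.0271
gripper_force: 42.4
```

Emit:
play_rows(targets=[[-1,[0,0,-0.01],0],[-1,[0,0,0],0]])

```text
time: 21.98
eef_pos: [0.5269, 0.032, 0.1575]
orientation: [-2.124, -2.315, 0.001]
ft_force: [-4.1, 0.8, -2.8]
gripper_width: 0.0269
gripper_force: 42.4
```

```bash
python3 st.py
```

```text
21.975 [0.5269 0.032  0.1575] yaw 94.93178274971365 x' -0.0006533847983448801 y' 2.5694593111365155e-05 w 0.02690852999326909 42.378875613212585 F [-4.1482  0.8073 -2.7522] T [ 0.0918  0.764  -0.0537] q [-0.0191  0.3115  1.7072 -0.0004  1.1234 -0.105 ]
```

Emit:
play_rows(targets=[[-1,[0,-0.004,-0.015],0],[-1,[0,0,-0.015],0],[-1,[0,0,0],0]])

```text
time: 22.35
eef_pos: [0.5269, 0.0323, 0.1608]
orientation: [2.123, 2.315, 0.001]
ft_force: [-3.1, -0.2, -1.1]
gripper_width: 0.0271
gripper_force: 42.4
```

Emit:
play_rows(targets=[[-1,[0,0,-0.04],0],[-1,[0,0,-0.04],0],[-1,[0,0,-0.04],0],[-1,[0,0,-0.04],0],[-1,[0,0,-0.04],0],[-1,[0,0,-0.06],0],[-1,[0,0,-0.1],0],[-1,[0,0,-0.1],0],[-1,[0,0,-0.1],0],[-1,[0,0,0],0],[-1,[0,0,0],0]])

```text
time: 23.72
eef_pos: [0.5266, 0.0322, 0.2164]
orientation: [-2.123, -2.315, 0.0]
ft_force: [-0.1, -0.0, -0.4]
gripper_width: 0.0267
gripper_force: 42.5
```

```bash
python3 - <<'E'
from h import *
np.set_printoptions(precision=4,suppress=True)
for n in("top","side"):
    c=camera(n);cv2.imwrite(f"pics/h_{n}.png",c["color"][:,:,::-1])
    for r in masks_of("drip_dish",n)[:1]:
        m=r["region"].astype(np.uint8);cn=max(cv2.findContours(m,0,1)[0],key=cv2.contourArea)
        (u,v),ax,_=cv2.fitEllipse(cn);print(n,r["confidence"],(u,v),ax,onz(c,u,v,.014),onz(c,u,v,.01))
    for r in search_frame("cap",n)[:1]:print("cap",r)
E
python3 st.py
```

```text
top 0.9 (375.05120849609375, 251.52915954589844) (44.183616638183594, 45.540035247802734) [ 0.52   -0.2679  0.014 ] [ 0.5199 -0.2688  0.01  ]
side 0.61 (328.04559326171875, 356.2176208496094) (60.5996208190918, 71.74292755126953) [ 0.519  -0.2709  0.014 ] [ 0.5212 -0.2695  0.01  ]
cap {'xyz': [0.5201, 0.0219, 0.201], 'confidence': 0.88}
24.025 [0.5265 0.0322 0.2162] yaw 94.94588855225818 x' -0.0009186097454855827 y' 0.0002538126025853614 w 0.026956358924894945 42.54033923149109 F [ 0.4913  0.2557 -1.1371] T [ 0.0242 -0.0086 -0.046 ] q [-0.0191  0.2538  1.6256 -0.      1.2628 -0.1054]
```

View pics/h_side.png

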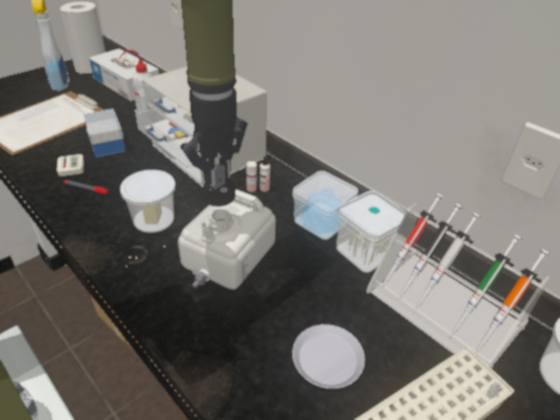

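The cap is lifted off (near (220,192)) and the open neck is visible below it; the dish is at (328,356). I'll carry the cap over the dish.

Emit:
play_rows(targets=[[-1,[-0.25,-0.027,0],0],[-1,[-0.34,-0.036,0],0],[-1,[-0.4,-0.043,0],0],[-1,[-0.4,-0.043,0],0],[-1,[-0.4,-0.043,0],0],[-1,[-0.4,-0.043,0],0],[-1,[-0.4,-0.043,0],0],[-1,[-0.25,-0.027,0],0],[-1,[-0.15,-0.015,0],0],[-1,[0,0,0],0]])

```text
time: 25.28
eef_pos: [0.5206, -0.269, 0.2162]
orientation: [-2.125, -2.313, -0.0]
ft_force: [0.0, 0.4, -1.5]
gripper_width: 0.0272
gripper_force: 42.5
```

Emit:
play_rows(targets=[[-1,[0,0,0.3],0],[-1,[0,0,0.4],0],[-1,[0,0,0.4],0],[-1,[0,0,0.3],0],[-1,[0,0,0.1],0],[-1,[0,0,0],0]])

```text
time: 26.02
eef_pos: [0.5207, -0.2676, 0.0664]
orientation: [-2.122, -2.315, -0.0]
ft_force: [-0.2, 0.2, 0.1]
gripper_width: 0.0271
gripper_force: 42.5
```

```bash
python3 st.py
python3 - <<'E'
from h import *
c=camera("wrist");cv2.imwrite("pics/i.png",c["color"][:,:,::-1])
E
```

```text
26.025 [ 0.5207 -0.2676  0.0664] yaw 94.99366570776016 x' -0.09515706076885214 y' -0.2843840485686451 w 0.027124431056559997 42.50616252422333 F [-0.1584  0.2274  0.1032] T [-0.0154  0.0177  0.0058] q [-0.547   0.4873  1.6854  0.0003  0.97   -0.6343]
```

View pics/i.png

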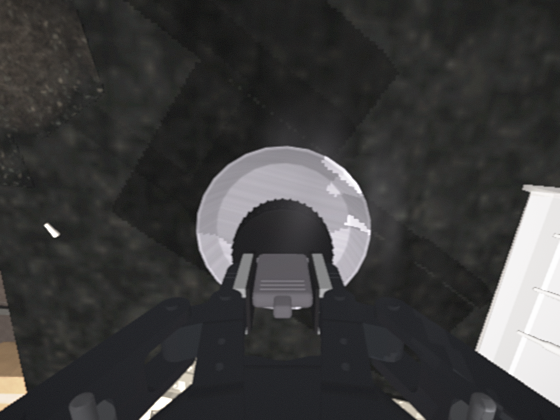

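The cap sits centred over the dish (dish centre column 284, cap column 283). I'll lower it gently.

Emit:
play_rows(targets=[[-1,[0,0,0.1],0],[-1,[0,0,0.08],0],[-1,[0,0,0.03],0],[-1,[0,0,0],0]])

```text
time: 26.58
eef_pos: [0.5204, -0.2684, 0.0452]
orientation: [-2.123, -2.315, 0.0]
ft_force: [-0.7, -0.7, -1.1]
gripper_width: 0.0268
gripper_force: 42.5
```

Emit:
play_rows(targets=[[-1,[0,0,0.015],0],[-1,[0,0,0.01],0],[-1,[0,0,0],0]])

```text
time: 26.95
eef_pos: [0.5206, -0.2685, 0.043]
orientation: [2.124, 2.315, 0.0]
ft_force: [-0.7, 0.5, -1.1]
gripper_width: 0.0271
gripper_force: 42.5
```

Emit:
play_rows(targets=[[-1,[0,0,0.01],0],[-1,[0,0,0],0]])

```text
time: 27.2
eef_pos: [0.5206, -0.2685, 0.042]
orientation: [-2.123, -2.315, 0.0]
ft_force: [-0.6, -0.2, -0.4]
gripper_width: 0.027
gripper_force: 42.5
```

Emit:
play_rows(targets=[[-1,[0,0,0.008],0],[-1,[0,0,0],0]])

```text
time: 27.45
eef_pos: [0.5207, -0.2685, 0.0416]
orientation: [2.123, 2.315, 0.0]
ft_force: [-0.2, 0.6, 2.7]
gripper_width: 0.0268
gripper_force: 43.0
```

Contact. I'll open slowly, then rise straight up.

Emit:
play_rows(targets=[[-0.3,[0,0,0],0],[-0.2,[0,0,0],0],[-0.05,[0,0,0],0],[0.1,[0,0,0],0],[0.1,[0,0,0],0],[0.1,[0,0,-0.1],0],[0.1,[0,0,-0.3],0],[0.1,[0,0,-0.4],0],[0.1,[0,0,-0.4],0],[0.1,[0,0,-0.4],0],[0.1,[0,0,0],0]])

```text
time: 28.82
eef_pos: [0.523, -0.2699, 0.206]
orientation: [2.117, 2.309, 0.003]
ft_force: [0.5, -0.1, 0.3]
gripper_width: 0.0469
gripper_force: 0.0
```

Run:
```python
from h import *
c=camera("wrist");cv2.imwrite("pics/j.png",c["color"][:,:,::-1])
t=camera("top")
for n,k in(("wrist",c),("top",t)):
  for l in("drip_dish","cap"):
    for r in search_frame(l,n)[:1]:print(n,l,r)
```

```text
wrist drip_dish {'xyz': [0.5186, -0.26, 0.0085], 'confidence': 0.97}
wrist cap {'xyz': [0.522, -0.267, 0.0299], 'confidence': 0.6}
top drip_dish {'xyz': [0.5236, -0.259, 0.0054], 'confidence': 0.94}
top cap {'xyz': [0.74, 0.1816, 0.0752], 'confidence': 0.69}
```

View pics/j.png

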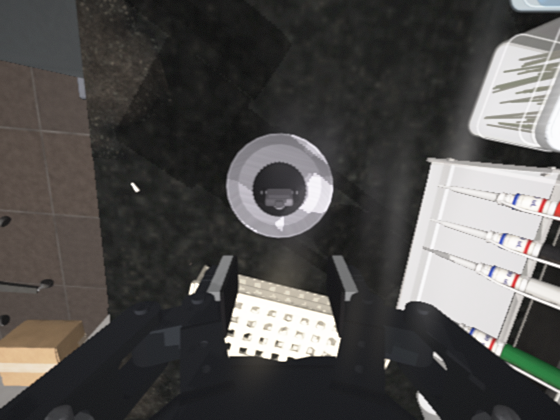

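The cap stands upright in the middle of the dish (both centred near (279,187)) and the gripper is clear.

```bash
python3 -c "
from plant import *
print(hand_in())"
```

```text
the job is handed in; nothing more can be done
None
```

The tab is folded up, and the cap is unscrewed, lifted off and standing upright in the middle of the drip dish; the job is handed in, but the judge's result was not shown.

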